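# Lock the stop collar on the polishing spindle

### The job

The stop collar on the bench polishing spindle is loose. Turn it round the shaft until its wing-headed set screw faces squarely onto the flat ground along the shaft, then tighten the screw clockwise onto the flat: finger-tight, about 0.4 newton metres, no harder. Do not tighten it against the round part of the shaft, do not lean on the shaft, and leave the other things on the worktop where they are.

Things in the scene. Friction and masses are not known exactly. Their poses are not given: they have to be found in the camera images.
- collar_mid (a point): middle of the stop collar: a dark steel ring, 48 mm outside diameter, 25 mm wide, on a level 24 mm shaft 80 mm above the worktop. The point lies on the shaft's axis; y along the shaft, z points out of the collar along the set screw. The collar turns only about y, against friction of about 0.2 N m, and cannot slide along the shaft.
- thumbscrew: the collar's set screw, a 9.6 mm stem with a flat wing head 10 mm thick (its x), 34 mm long (y, at the start along the shaft), 22 mm tall (z). Origin: middle of the head, at the start 52 mm from the shaft's axis, 15 mm free below the head. z points outward along the screw, at the start leaning 0.47 to 0.65 rad from upright to the robot's side. Tightens clockwise seen from outside (negative about z).
- screw_nose (a point): blunt nose at the screw's inner end, hidden in the collar, at the start about 1.6 mm clear of the shaft's round. Steep thread: 5 mm inward per rad; runs at about 0.12 N m and lands on the flat after about 0.7 rad, give or take 0.35: grinding differs, so feel for it. From there torque grows about 2 N m per rad. Tight once it is 0.25 to 0.6 N m above that of running free (30 to 90 N on the shaft); let go, it eases back a little.
- shaft: the shaft, locked in two pedestals; a grey felt wheel of 72 mm diameter sits beyond one of them. Origin on its axis inside the collar; y along the shaft. A flat, 13 mm wide and about 2 mm deep, runs along it between the pedestals and shows on both sides of the collar; z is the flat's outward normal, within 0.15 rad of straight up.
- spindle: the stand: base plate 12 mm thick with two grey pedestals, 22 mm thick and 102 mm high at 72 mm either side of the middle. Origin under the middle of the base plate, y along the shaft; fixed to the worktop.
- indicator_tape: bystander: roll of tape lying flat, 100 mm across, 25 mm high
- carton_strips: bystander: small flat carton 58 x 96 x 21 mm
- dappen_dish: bystander: amber waisted little dish, 35 mm across, 30 mm high
- bur_block: bystander: bur stand 32 x 70 x 38 mm
- handpiece_rest: bystander: dark silicone rest 50 x 75 x 14 mm

How it is judged:
By the outcome, as a careful person would: the job done as asked, in the order asked, and still so for the second after the job is handed in, with the robot touching nothing.
It also fails if it takes over 40 s, if anything falls off the work surface, if the arm or the gripper's body presses on something with over 40 N, if the wrist force passes 120 N, or if a joint passes its speed limit or range.

### The arm

A 7-joint arm with a two-finger parallel gripper is mounted at the origin on a cart in front of the work surface, level with it; the furniture and walls round the work are solid. World frame = base frame: x ahead of the robot, y to its left, z up, the work surface at z = 0. Lengths are in m, angles in rad, forces in N, time in s.
With the tool pointing down it reaches from about 0.35 to 0.775 m from the base axis. Payload 3.1 kg.
Tool frame: the origin (TCP) lies midway between the tips of the shut fingers; the grasp point (between the pads) lies 19 mm behind it (ctrl.hold_point_z is the distance from the TCP to the grasp point, in m); z points along the fingers, y is the line along which they close (so a half turn about z gives the same grasp; the last joint's range is limited). The gripper opens to 85 mm and grips with 20 to 120 N. Pads are 22 mm wide; open, the fingers measure 114 mm over their backs; the gripper's body (76 mm by 85 mm) begins 54 mm behind the grasp point. The pads swing forward as they close: fully open they stand 13 mm farther back than shut.
Start: joints at [1.174, 0.311, 0.014, 1.512, -0.004, 1.319, -0.027], TCP at [0.191, -0.516, 0.231] pointing down, gripper open.
Joint ranges: [-2.7, 2.7], [-0.3, 1.91], [-1.27, 1.3], [0.12, 2.57], [-1.44, 4.58], [0.2, 2.03], [-3.05, 3.05]. Speed limits (rad/s): [2.79, 2.79, 3.14, 3.14, 3.14, 3.14, 3.14].

### API

Orientations are given as a unit quaternion [w, x, y, z].
In Python, from cell import ctrl gives the robot as it stands.
- The arm moves only by the tool servo_tool, never from a script. Its argument "motion" is a list that holds one entry, the list of rows, each a list of 7 numbers: the shift along the tool's x, y, z scaled (see below), then the turn, a rotation vector about the tool's x, y, z scaled (see below), then the opening, from -1 (shut) to 1 (fully open). In form: [[[tx, ty, tz, wx, wy, wz, claw], ...]]. A call has 1 to 10 rows; each row is the pose to reach, as a shift and turn from the pose commanded when the call began, along the tool's axes at that moment; what a row does not reach only later rows make up. The controller multiplies each number of a shift by 100 mm and each number of a turn by pi/2 rad. A row lasts 1/10 s, in which the tool goes at most 50 mm and 8.59 degrees, less where a joint would pass 70% of its speed; a pose out of reach is approached as far as the arm can. A call with a number of a shift or a turn outside -1 to 1 is refused whole. A call with a gripper value outside its range is refused whole. The fingers move at their own pace and stop on an object; the grip force is fixed at half the most. Time passes only in rows, so rows that repeat a pose let the fingers close. It gives the time, the measured TCP pose, the force, the opening and the grip force at its end, in the units of the state.
- ctrl.get_state(): the state, without advancing time (a new reading comes with each control period).
- ctrl.camera(name): name is "scene" or "top" or "wrist"; returns a dict with "frame" (400x640x3 uint8, red, green, blue), "vertical_fov" (degrees; the focal length in pixels is half the picture's height over the tangent of half this angle, whatever the lens; pixels are square), "cx", "cy" (the principal point, pixels), "k1" (the pictures are not rectified: a ray, as slopes to the right and down, at radius r is drawn at 1 + k1 r^2 times it, then the intrinsics apply), "R" (3x3) and "t" (3): a world point X has camera coordinates R X + t. Camera axes: x right, y down, z forward; pixel columns grow to the right and rows downward; lengths in m; the calibration is good to about 2 mm. A picture is of the moment at which its call begins. There is no depth.
- ctrl.sign_off(): hands the job in; it is judged then, once.
Trained networks look in a picture, given as the dict that the camera call returned (one of the last four; its "shot" number tells which), for a name from the list of things; names that differ only in an ending like _2 or _b are one class to them, and where a whole thing is asked for, a point or a joint stands for the part that bears it (a point fixed in the world has none). Each returns a list of dicts, best first, with "confidence" (0 to 1); they miss things now and then, are a little off and sometimes report something else, mostly with a low value. They report only what shows in the picture. A call takes as long as a camera call.
- ctrl.spot_in(picture, label): "point" ([column, row] in pixels, amid what is visible of it).
- ctrl.cut_out(picture, label): "region" (400x640 bool, what is visible of it) and "point" ([column, row] in pixels, amid what is visible of it).
The state is a dict: "time_s": time; "q": joint angles; "qvel": joint speeds; "tau": joint torques, N m; "position": TCP position; "eef_rot": TCP orientation; "contact_force": force on the tool from outside, world axes, zero at the start; "wrist_torque": the same for the moment, N m; "grip_width": finger opening in m; "gripper_force": force on a finger pad.
Only numpy, scipy, OpenCV 4.12 (cv2) and the standard library are available. Lean on these libraries where they do the work, as an engineer would, in place of code of your own. Each camera call takes 0.05 s, during which the arm holds its last target. There are 200 camera calls.

## Working session

There is one attempt and no reset: what is moved stays moved. The work goes in short steps, Python scripts to look and compute and a tool call to move; the robot and the scene stay as the last step left them, time stands still between calls to the robot, and variables do not carry over. Pictures are saved under pics/ and viewed, at most 10 in all, crops included, and the job is handed in when it is done.

Besides the shell and the picture viewer there is one more tool, called after "Emit:" by a JSON object that holds its "fn" and its "kwargs", one argument or row to a line. servo_tool: Moves the arm, as the interface text tells. Shifts and turns lie within -1 to 1; 1 stands for 100 mm of shift or pi/2 rad of turn. Its arguments: {"type":"object","properties":{"motion":{"type":"array"}},"required":["motion"]}

```bash
mkdir -p pics; ls; cat > h.py <<'E'
import numpy as np, cv2
from scipy.spatial.transform import Rotation as Ro
from cell import ctrl
def K(p):
    f=p["frame"].shape[0]/2/np.tan(np.radians(p["vertical_fov"])/2)
    return np.array([[f,0,p["cx"]],[0,f,p["cy"]],[0,0,1.]]),np.array([p["k1"],0,0,0,0.])
def ray(p,uv):
    k,d=K(p); s=cv2.undistortPoints(np.array([[uv]],float),k,d)[0,0]
    R=np.array(p["R"]);t=np.array(p["t"]); o=-R.T@t; v=R.T@np.array([s[0],s[1],1]); return o,v/np.linalg.norm(v)
def proj(p,X):
    k,d=K(p); return cv2.projectPoints(np.atleast_2d(X).astype(float),cv2.Rodrigues(np.array(p["R"]))[0],np.array(p["t"],float),k,d)[0][:,0]
def tri(rs):
    A=0;b=0
    for o,v in rs:
        P=np.eye(3)-np.outer(v,v);A=A+P;b=b+P@o
    X=np.linalg.solve(A,b); return X,[float(np.linalg.norm((np.eye(3)-np.outer(v,v))@(X-o))) for o,v in rs]
def save(p,n,crop=None,s=1):
    im=p["frame"][:,:,::-1]
    if crop: im=im[crop[1]:crop[3],crop[0]:crop[2]]
    cv2.imwrite("pics/"+n,cv2.resize(im,None,fx=s,fy=s,interpolation=cv2.INTER_CUBIC))
E
python3 - <<'E'
from h import *
s=ctrl.get_state();print(s)
P={n:ctrl.camera(n) for n in("scene","top","wrist")}
for n,p in P.items(): print(n,p["vertical_fov"],p["k1"],np.round(ray(p,[320,200]),3).tolist())
for l in("collar_mid","thumbscrew","shaft","spindle","indicator_tape","carton_strips","dappen_dish","bur_block","handpiece_rest"):
    rs=[]
    for n,p in P.items():
        r=ctrl.spot_in(p,l)
        if r: print(l,n,np.round(r[0]["point"],1),round(r[0]["confidence"],2)); 
        if r and r[0]["confidence"]>.5: rs.append(ray(p,r[0]["point"]))
    if len(rs)>1: X,e=tri(rs);print("  ->",X.round(4),np.round(e,4))
cv2.imwrite("pics/a.png",cv2.resize(np.vstack([P["scene"]["frame"],P["top"]["frame"]])[:,:,::-1],(480,600),interpolation=cv2.INTER_AREA))
E
```

```text
pics
{'time_s': 0.0, 'q': array([ 1.17428435,  0.31171618,  0.01396716,  1.51309087, -0.00442038,
        1.31917613, -0.02718652]), 'qvel': array([ 0.00040696, -0.00122753,  0.0005054 , -0.0026273 , -0.00035821,
        0.00104188,  0.00118851]), 'tau': array([ 3.80326946e-04, -3.79915595e+01,  1.46117625e-01, -2.30591333e+01,
        1.21013910e-02,  1.36640965e-02, -1.77934947e-07]), 'position': array([ 0.19085128, -0.51503873,  0.23021255]), 'eef_rot': array([-1.15471629e-03,  9.84294511e-01,  1.76530232e-01, -2.42180237e-04]), 'contact_force': array([-0.54268259, -0.5034803 ,  0.72835955]), 'wrist_torque': array([-0.01674169,  0.00915612, -0.01281639]), 'gripper_force': 0.0, 'grip_width': 0.0852186022150679}
scene 42.49407127381212 0.04462524897244513 [[-0.482, 0.232, 1.387], [0.58, -0.205, -0.789]]
top 47.0393853728453 -0.05463282332983854 [[0.309, -0.054, 1.478], [0.137, 0.002, -0.991]]
wrist 64.70325238137399 -0.047290342536741053 [[0.263, -0.488, 0.373], [-0.286, -0.106, -0.952]]
collar_mid scene [334.3 193. ] 0.45
collar_mid top [356.5 207.2] 0.66
thumbscrew scene [358.2 191.6] 0.28
thumbscrew top [353.1 211.3] 0.43
shaft scene [350.2 190.7] 0.68
shaft top [369.2 207.7] 0.85
  -> [ 0.4764 -0.2053  0.0907] [0.0046 0.0046]
spindle scene [277.8 209.7] 0.6
spindle top [352.8 208.4] 0.85
  -> [ 0.4911 -0.0624  0.0597] [0.0915 0.0915]
indicator_tape scene [171.4 239. ] 0.56
indicator_tape top [190.7 189.5] 0.67
  -> [ 0.5518  0.3776 -0.0156] [0.0013 0.0013]
carton_strips scene [276.1 210.3] 0.95
carton_strips top [301.3 190.2] 0.77
  -> [ 0.5511  0.0171 -0.0144] [0.0071 0.0071]
dappen_dish scene [312.4 185.7] 0.4
dappen_dish top [345.2 174.4] 0.54
bur_block top [411.5 227. ] 0.75
handpiece_rest scene [336.7 201. ] 0.41
handpiece_rest top [453.3 178.3] 0.59
```

View pics/a.png

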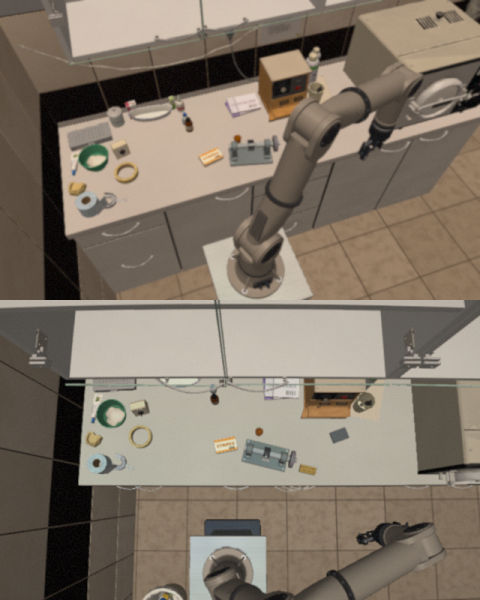

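The picture shows the spindle on the bench at about (356,205) in the top image, with its felt wheel on the right. The bur block, the dish and the carton are nearby.

```bash
python3 - <<'E'
from h import *
p=ctrl.camera("top");save(p,"b.png",(310,160,480,250),4.5)
def onz(uv,z):
    o,v=ray(p,uv);return (o+v*(z-o[2])/v[2]).round(3)
for uv,z in(([356.5,207.2],.08),([353,211],.12),([345,174],.015),([411,227],.038),([302,190],.02),([453,178],.014)):print(uv,onz(uv,z))
for r in ctrl.cut_out(p,"spindle")[:1]:
    m=r["region"];c,sz,a=cv2.minAreaRect(np.argwhere(m)[:,::-1].astype(np.float32));print(c,sz,a)
s=ctrl.get_state();w=np.array(s["eef_rot"]);print(Ro.from_quat(w,scalar_first=True).as_matrix().round(3))
E
```

```text
[356.5, 207.2] [ 0.481 -0.163  0.08 ]
[353, 211] [ 0.465 -0.15   0.12 ]
[345, 174] [ 0.597 -0.132  0.015]
[411, 227] [ 0.423 -0.337  0.038]
[302, 190] [0.544 0.007 0.02 ]
[453, 178] [ 0.584 -0.484  0.014]
(359.7851867675781, 207.72845458984375) (72.42341613769531, 31.31087303161621) 13.495732307434082
[[ 0.938  0.347 -0.   ]
 [ 0.347 -0.938  0.   ]
 [-0.    -0.    -1.   ]]
```

View pics/b.png

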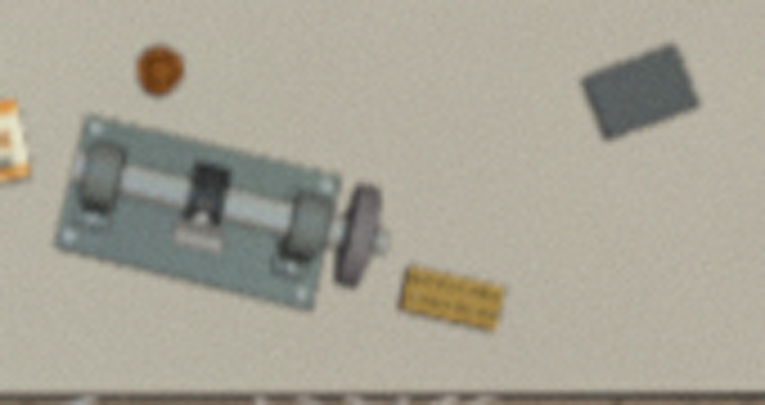

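The crop shows the collar on the shaft at about (210,190), the wing head below it at (200,238) on the robot's side, and the flat as a lighter stripe. The shaft yaw is about -0.23 rad.

```bash
cat >> h.py <<'E'
def pose():
    s=ctrl.get_state(); return np.array(s["position"]),Ro.from_quat(s["eef_rot"],scalar_first=True).as_matrix()
def Rgoal(theta,yaw):  # screw lean theta toward robot, shaft yaw
    y=np.array([-np.sin(yaw),np.cos(yaw),0]); n=np.array([-y[1],y[0],0])
    s=np.cos(theta)*np.array([0,0,1.])+np.sin(theta)*n
    z=-s; x=y; return np.c_[x,np.cross(z,x),z]
def go(pos,R):
    p,R0=pose(); return (R0.T@(np.array(pos)-p)/.1).round(3),(Ro.from_matrix(R0.T@R).as_rotvec()/(np.pi/2)).round(3)
E
python3 - <<'E'
from h import *
print(go([.413,-.143,.20],Rgoal(.5,-.235)))
p=ctrl.camera("wrist");P,R=pose();Rc=np.array(p["R"]);c=-Rc.T@np.array(p["t"])
print((R.T@(c-P)).round(4),(Rc@R).round(3))
E
```

```text
(array([ 3.376, -2.724,  0.313]), array([-0.292,  0.156, -0.611]))
[ 0.0773 -0.0006 -0.1422] [[ 0.001  1.    -0.   ]
 [-0.954  0.    -0.3  ]
 [-0.3    0.     0.954]]
```

Emit:
{"fn": "servo_tool", "kwargs": {
  "motion": [
    [[1, -0.85, 0, 0, 0, 0, 1], [1, -0.85, 0, 0, 0, 0, 1], [1, -0.85, 0, 0, 0, 0, 1]]
  ]
}}

```text
time_s: 1.95
position: [0.2577, -0.3978, 0.2313]
eef_rot: [-0.001, 0.984, 0.178, 0.001]
contact_force: [0.2, -0.7, 0.7]
grip_width: 0.0853
gripper_force: 0.0
```

Emit:
{"fn": "servo_tool", "kwargs": {
  "motion": [
    [[1, -0.85, 0, 0, 0, 0, 1], [1, -0.85, 0, 0, 0, 0, 1], [1, -0.85, 0, 0, 0, 0, 1]]
  ]
}}

```text
time_s: 2.25
position: [0.3216, -0.283, 0.2316]
eef_rot: [-0.0, 0.984, 0.179, 0.001]
contact_force: [0.4, 0.5, -0.2]
grip_width: 0.0854
gripper_force: 0.0
```

Emit:
{"fn": "servo_tool", "kwargs": {
  "motion": [
    [[1, -0.85, 0, -0.29, 0.15, -0.61, 1], [1, -0.85, 0, -0.29, 0.15, -0.61, 1], [1, -0.85, 0, -0.29, 0.15, -0.61, 1], [1, -0.85, 0, -0.29, 0.15, -0.61, 1], [1, -0.85, 0, -0.29, 0.15, -0.61, 1], [1, -0.85, 0, -0.29, 0.15, -0.61, 1], [1, -0.85, 0, -0.29, 0.15, -0.61, 1], [1, -0.85, 0, -0.29, 0.15, -0.61, 1]]
  ]
}}

```text
time_s: 3.05
position: [0.382, -0.1722, 0.2304]
eef_rot: [0.194, 0.762, 0.6, 0.149]
contact_force: [-2.7, 1.9, 3.7]
grip_width: 0.0855
gripper_force: 0.0
```

```bash
python3 - <<'E'
from h import *
s=ctrl.get_state();print(s["time_s"],s["position"],s["q"].round(2),s["contact_force"])
print(go([.413,-.143,.20],Rgoal(.5,-.235)))
E
```

```text
3.05 [ 0.38198223 -0.17217828  0.2303842 ] [ 0.6  -0.3  -0.1   2.23 -0.22  0.73  0.4 ] [-2.68981534  1.89120653  3.67142752]
(array([0.358, 0.062, 0.376]), array([-0.004,  0.004,  0.001]))
```

```bash
python3 - <<'E'
from h import *
p=ctrl.camera("wrist");save(p,"c.png",None,1.25)
for l in("collar_mid","thumbscrew","shaft","spindle"):
    for r in ctrl.spot_in(p,l)[:2]: print(l,np.round(r["point"],1),round(r["confidence"],2))
E
```

```text
collar_mid [334.8 141.3] 0.74
thumbscrew [331.8 143.9] 0.69
thumbscrew [376.4  88. ] 0.22
shaft [338.6 191.4] 0.93
spindle [315.3 135.9] 0.65
```

View pics/c.png

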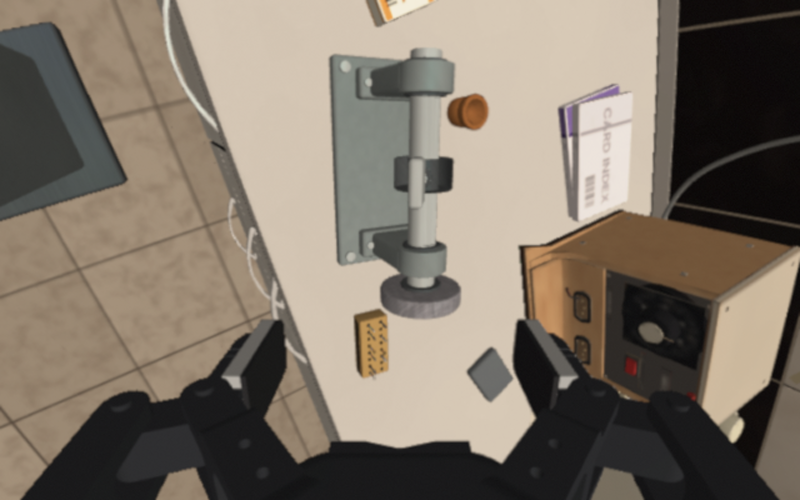

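Wrist view: the collar is at (424,174) of the 800-px picture, the wing head at (417,182), and the shaft runs vertically with the wheel at the bottom. The view is well aligned.

```bash
python3 - <<'E'
from h import *
w=ctrl.camera("wrist");t=ctrl.camera("top")
print(tri([ray(w,[333.6,145.6]),ray(t,[310+200/4.5,160+237/4.5])]))
print(tri([ray(w,[425/1.25,173/1.25]),ray(t,[310+210/4.5,160+190/4.5])]))
# pedestal tops z~.1: shaft line dir via wrist, intersect z=.102
def onz(p,uv,z):
    o,v=ray(p,uv);return (o+v*(z-o[2])/v[2])
a=onz(w,[424/1.25,52/1.25],.092);b=onz(w,[421/1.25,282/1.25],.092);print(a,b,np.arctan2(-(a-b)[0],(a-b)[1]))
h=np.array([.459,-.154,.124]);s=-Rgoal(.5,-.235)[:,2]
print(go(h+.06*s,Rgoal(.35,-.235)))
E
```

```text
(array([ 0.45943337, -0.15150758,  0.12893696]), [0.0018516794395432262, 0.001851679439543215])
(array([ 0.49752157, -0.16274432,  0.07560058]), [0.0016690897216627171, 0.0016690897216626785])
[ 0.50644709 -0.0714312   0.092     ] [ 0.46561802 -0.24531505  0.092     ] -0.23062860871071686
(array([0.357, 0.087, 0.67 ]), array([ 0.091,  0.004, -0.   ]))
```

Emit:
{"fn": "servo_tool", "kwargs": {
  "motion": [
    [[0.36, 0.09, 0.35, 0.05, 0, 0, 1], [0.36, 0.09, 0.65, 0.09, 0, 0, 1], [0.36, 0.09, 0.65, 0.09, 0, 0, 1], [0.36, 0.09, 0.65, 0.09, 0, 0, 1]]
  ]
}}

```text
time_s: 3.8
position: [0.4298, -0.1467, 0.1771]
eef_rot: [0.138, 0.774, 0.609, 0.106]
contact_force: [0.6, 0.4, 0.2]
grip_width: 0.0852
gripper_force: 0.0
```

```bash
python3 - <<'E'
from h import *
s=ctrl.get_state();print(s["time_s"],s["position"],s["q"].round(2),s["contact_force"],s["wrist_torque"])
p=ctrl.camera("wrist");save(p,"d.png",(220,30,420,230),3)
import pickle;pickle.dump(p,open("d.pkl","wb"))
E
```

```text
3.8 [ 0.42980825 -0.14665462  0.17713486] [ 0.62 -0.07 -0.3   2.14 -0.07  0.72  0.13] [0.59959588 0.39228296 0.18861471] [ 0.11049886  0.35840726 -0.04491609]
```

View pics/d.png

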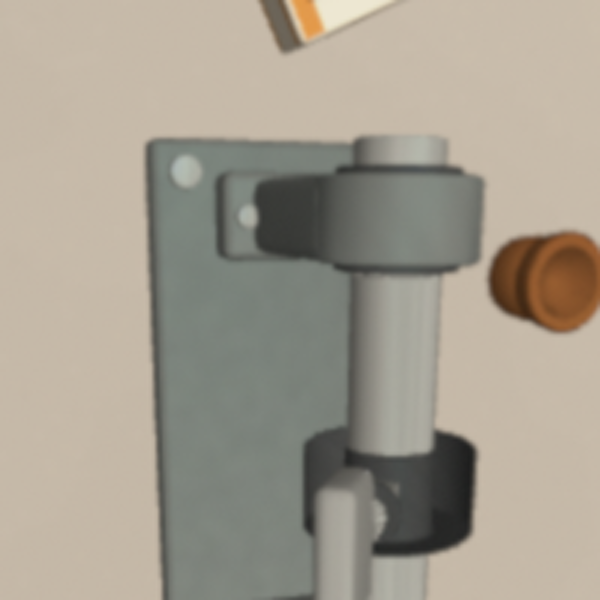

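The close view shows the shaft at x 350-440 (crop) with faint stripes near 400-430. The collar is at (390,490) and the wing head at (343,540). Next I'll extract intensity profiles along the shaft and solve for the axis, the flat and the head.

```bash
python3 - <<'E'
from h import *
import pickle;p=pickle.load(open("d.pkl","rb"))
g=cv2.cvtColor(p["frame"],cv2.COLOR_RGB2GRAY).astype(float)
yaw=-.2306;y=np.array([-np.sin(yaw),np.cos(yaw),0]);n=np.array([-y[1],y[0],0])  # n toward robot
C0=np.array([.4925,-.163,.08])
# average along shaft: sample on plane z=.092 through axis; coord u along n
def prof(lo,hi,us):
    acc=0
    for v in np.linspace(lo,hi,40):
        X=C0+[0,0,.012]+v*y+np.outer(us,n)
        uv=proj(p,X).astype(np.float32)
        acc=acc+cv2.remap(g.astype(np.float32),uv[:,0],uv[:,1],cv2.INTER_LINEAR).ravel()/40
    return acc
us=np.arange(-.022,.0221,.0005)
a=prof(.022,.055,us);b=prof(-.055,-.025,us)
for u,i,j in zip(us,a,b):print(round(u*1e3,1),int(i),int(j),end=' | ')
print(proj(p,C0+np.outer([.022,.055,-.025,-.055],y)).round(1))
E
```

```text
-22.0 179 186 | -21.5 181 186 | -21.0 182 186 | -20.5 184 186 | -20.0 185 186 | -19.5 186 186 | -19.0 186 186 | -18.5 186 186 | -18.0 186 186 | -17.5 186 186 | -17.0 186 186 | -16.5 186 186 | -16.0 186 186 | -15.5 186 186 | -15.0 186 186 | -14.5 186 186 | -14.0 186 185 | -13.5 186 183 | -13.0 186 181 | -12.5 186 179 | -12.0 186 176 | -11.5 186 173 | -11.0 186 171 | -10.5 186 168 | -10.0 186 166 | -9.5 186 164 | -9.0 186 162 | -8.5 186 160 | -8.0 186 158 | -7.5 186 155 | -7.0 185 153 | -6.5 185 150 | -6.0 183 147 | -5.5 178 144 | -5.0 170 141 | -4.5 161 138 | -4.0 155 135 | -3.5 156 136 | -3.0 161 142 | -2.5 164 149 | -2.0 167 157 | -1.5 169 162 | -1.0 170 165 | -0.5 171 167 | 0.0 170 167 | 0.5 168 167 | 1.0 167 167 | 1.5 167 166 | 2.0 168 166 | 2.5 168 165 | 3.0 168 165 | 3.5 167 164 | 4.0 166 164 | 4.5 165 164 | 5.0 164 164 | 5.5 164 165 | 6.0 165 165 | 6.5 165 167 | 7.0 166 168 | 7.5 167 169 | 8.0 167 169 | 8.5 166 168 | 9.0 165 167 | 9.5 164 165 | 10.0 162 164 | 10.5 160 163 | 11.0 158 162 | 11.5 155 160 | 12.0 152 156 | 12.5 149 152 | 13.0 145 148 | 13.5 142 144 | 14.0 138 140 | 14.5 135 136 | 15.0 132 132 | 15.5 128 128 | 16.0 124 124 | 16.5 119 120 | 17.0 114 117 | 17.5 109 114 | 18.0 103 111 | 18.5 97 109 | 19.0 92 106 | 19.5 87 104 | 20.0 88 100 | 20.5 94 96 | 21.0 106 91 | 21.5 114 87 | 22.0 118 83 | [[352.8 170.4]
 [353.9 129.8]
 [351.4 223.1]
 [350.5 253.9]]
```

```bash
cat >> h.py <<'E'
YAW=-.2306; Y=np.array([-np.sin(YAW),np.cos(YAW),0]); N=np.array([-Y[1],Y[0],0]); U=np.array([0,0,1.])
AX=np.array([.4908,-.1626,.08])
def headpts(th,v,psi=0,r=.052,A=AX):
    s=np.cos(th)*U+np.sin(th)*N; hx0=np.cross(Y,s)
    y=np.cos(psi)*Y-np.sin(psi)*hx0; x=np.cross(y,s)
    c=A+v*Y+r*s
    return np.array([c+a*.005*x+b*.017*y+e*.011*s for a in(-1,1) for b in(-1,1) for e in(-1,1)])
E
python3 - <<'E'
from h import *
from scipy.optimize import minimize
p=ctrl.camera("wrist");t=ctrl.camera("top");q=ctrl.camera("scene")
for im,nm in((p,"w"),(t,"t"),(q,"s")):
    r=ctrl.cut_out(im,"thumbscrew")
    if not r or r[0]["confidence"]<.4: print(nm,"low");continue
    m=r[0]["region"];ys,xs=np.where(m);print(nm,r[0]["confidence"],r[0]["point"],xs.min(),xs.max(),ys.min(),ys.max(),m.sum())
    if nm!="w":continue
    big=cv2.resize(m.astype(np.float32),None,fx=4,fy=4)>.5
    def cost(z,ret=0):
        uv=proj(im,headpts(z[0],z[1],0,z[2] if len(z)>2 else .052))
        h=cv2.convexHull(((uv+.5)*4-.5).astype(np.float32)).astype(np.int32)
        k=np.zeros(big.shape,np.uint8);cv2.fillConvexPoly(k,h,1)
        return -(k.astype(bool)&big).sum()/(k.astype(bool)|big).sum()
    from scipy.optimize import brute
    o=brute(cost,[slice(.4,.8,.02),slice(-.006,.01,.001)],finish=None,full_output=True);print("fit",o[0],o[1])
    o=minimize(cost,[*o[0],.052],method="Nelder-Mead",options=dict(initial_simplex=[[*o[0],.052],[o[0][0]+.05,o[0][1],.052],[o[0][0],o[0][1]+.003,.052],[o[0][0],o[0][1],.056]]));print(o.x,o.fun)
    im2=p["frame"].copy();uv=proj(p,headpts(o.x[0],o.x[1],0,o.x[2]))
    im2[m]=im2[m]//2+[60,0,0]
    for a in uv: cv2.circle(im2,tuple(int(round(k)) for k in a),1,(0,255,0),-1)
    save(dict(frame=im2),"e.png",(260,130,420,270),4)
E
```

```text
w 0.95 [330.3, 209.6] 323 347 184 238 1034
fit [0.64  0.004] -0.8366432108418035
[0.65140046 0.00345718 0.05101698] -0.8463276242513397
t 0.45 [408.8, 226.4] 399 421 219 232 237
s low
```

View pics/e.png

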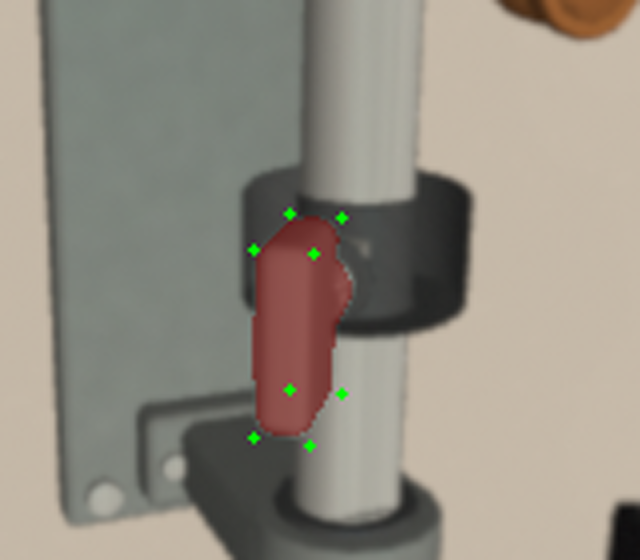

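The overlay shows the head fit good to about 1 mm: lean about 0.63 rad and 3.5 mm along the shaft from my reference point. Next is the approach.

```bash
python3 - <<'E'
from h import *
R=Rgoal(.63,YAW);s=-R[:,2]
for d in(.085,.035):print(go(AX+.0035*Y+d*s,R))
E
```

```text
(array([0.028, 0.016, 0.33 ]), array([-0.176,  0.006, -0.003]))
(array([0.033, 0.152, 0.811]), array([-0.176,  0.006, -0.003]))
```

Emit:
{"fn": "servo_tool", "kwargs": {
  "motion": [
    [[0.03, 0.01, 0.1, -0.09, 0.005, 0, 1], [0.03, 0.02, 0.3, -0.176, 0.006, -0.003, 1], [0.03, 0.02, 0.33, -0.176, 0.006, -0.003, 1], [0.03, 0.02, 0.33, -0.176, 0.006, -0.003, 1], [0.03, 0.02, 0.33, -0.176, 0.006, -0.003, 1]]
  ]
}}

```text
time_s: 4.65
position: [0.4444, -0.1475, 0.1492]
eef_rot: [0.243, 0.745, 0.591, 0.193]
contact_force: [-0.1, -0.9, 0.6]
grip_width: 0.0853
gripper_force: 0.0
```

```bash
python3 - <<'E'
from h import *
s=ctrl.get_state();print(s["time_s"],s["q"].round(2),s["contact_force"])
R=Rgoal(.63,YAW);s=-R[:,2]
print(go(AX+.0035*Y+.035*s,R))
p=ctrl.camera("wrist");P=pose();print(proj(p,P[0]+P[1][:,2]*.03).round(1),proj(p,headpts(.63,.0035).mean(0)).round(1));
for r in ctrl.cut_out(p,"thumbscrew")[:1]:
    c,sz,a=cv2.minAreaRect(np.argwhere(r["region"])[:,::-1].astype(np.float32));print(r["confidence"],r["point"],c,sz,a)
save(p,"f.png",None,1.25)
E
```

```text
4.65 [ 0.53 -0.12 -0.18  2.41 -0.38  0.24  0.45] [-0.08286367 -0.91586391  0.61900489]
(array([-0.006, -0.015,  0.496]), array([ 0., -0.,  0.]))
[[321.5 236. ]] [[317.3 234.9]]
0.95 [311.9, 233.8] (314.5, 235.0) (62.0, 17.0) 90.0
```

View pics/f.png

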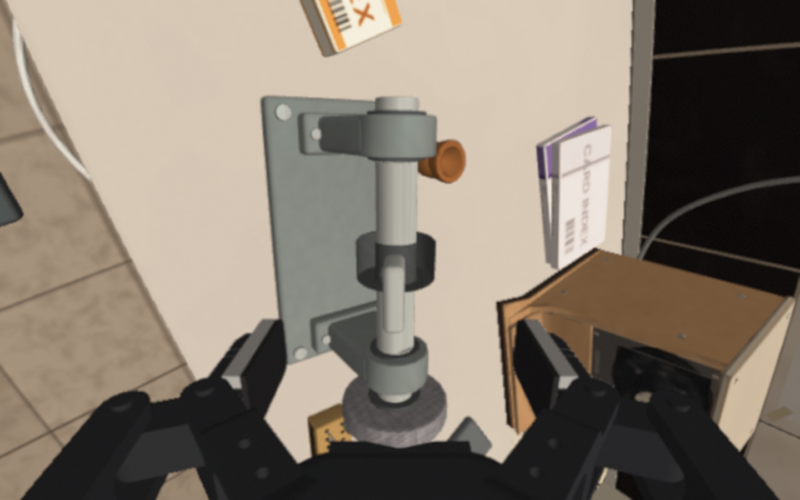

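Emit:
{"fn": "servo_tool", "kwargs": {
  "motion": [
    [[0, -0.04, 0.1, 0, 0, 0, 1], [0, -0.04, 0.25, 0, 0, 0, 1], [0, -0.04, 0.25, 0, 0, 0, 1]]
  ]
}}

```text
time_s: 5.05
position: [0.4514, -0.149, 0.1336]
eef_rot: [0.242, 0.743, 0.594, 0.191]
contact_force: [-0.2, -0.9, 0.9]
grip_width: 0.0855
gripper_force: 0.0
```

```bash
python3 - <<'E'
from h import *
s=ctrl.get_state();print(s["time_s"],s["q"].round(3),s["contact_force"])
R=Rgoal(.63,YAW);s=-R[:,2]
print(go(AX+.0035*Y+.035*s,R))
p=ctrl.camera("wrist")
for r in ctrl.cut_out(p,"thumbscrew")[:1]:
    m=r["region"];
    for row in range(190,330,12):
        x=np.where(m[row])[0]
        if len(x):print(row,x.min(),x.max(),end="; ")
P=pose();print([proj(p,P[0]+P[1][:,2]*d).round(1).tolist() for d in(-.01,.01,.03)])
# shaft silhouettes at v=.03..: rows
g=cv2.cvtColor(p["frame"],cv2.COLOR_RGB2GRAY).astype(int)
for v in(.03,.045):
    a=proj(p,AX+v*Y)[0];print(v,a.round(1),g[int(a[1]),int(a[0])-35:int(a[0])+36].tolist())
E
```

```text
5.05 [ 0.923 -0.068 -0.564  2.405 -0.559  0.2    0.641] [-0.22148098 -0.91247145  0.93235041]
(array([-0.007,  0.02 ,  0.327]), array([-0.002, -0.   ,  0.005]))
[[[318.7, 276.7]], [[318.7, 257.0]], [[318.7, 241.2]]]
0.03 [323.1 178.4] [131, 132, 132, 132, 132, 132, 133, 133, 132, 132, 132, 131, 131, 131, 131, 127, 111, 91, 85, 90, 98, 105, 112, 118, 124, 131, 136, 141, 145, 150, 154, 159, 164, 167, 169, 170, 172, 175, 174, 174, 173, 173, 174, 175, 177, 175, 175, 179, 179, 176, 173, 176, 190, 196, 195, 195, 196, 196, 196, 196, 195, 196, 196, 196, 196, 196, 196, 196, 196, 196, 196]
0.045 [323.3 156.6] [132, 132, 132, 132, 133, 132, 131, 131, 129, 130, 129, 129, 129, 129, 130, 126, 112, 91, 85, 90, 97, 104, 111, 117, 124, 131, 134, 140, 145, 149, 153, 158, 162, 166, 169, 171, 172, 174, 174, 173, 172, 171, 172, 174, 175, 176, 175, 175, 179, 179, 176, 174, 176, 191, 196, 196, 196, 196, 196, 196, 196, 196, 196, 196, 196, 196, 196, 196, 196, 196, 197]
```

Joint 6 is at its limit at this lean. I'll take lean 0.45 instead and let the closing fingers bring the loose collar into line.

```bash
sed -i 's/^AX=.*/AX=np.array([.4908,-.1626,.08])+.0007*N/' h.py; python3 - <<'E'
from h import *
R=Rgoal(.45,YAW);s=-R[:,2]
for d in(.07,.036):print(go(AX+.0035*Y+d*s,R))
E
```

```text
(array([ 0.026,  0.144, -0.015]), array([0.112, 0.003, 0.   ]))
(array([0.028, 0.085, 0.32 ]), array([0.112, 0.003, 0.   ]))
```

Emit:
{"fn": "servo_tool", "kwargs": {
  "motion": [
    [[0.02, 0.14, -0.03, 0.06, 0, 0, 1], [0.026, 0.144, -0.015, 0.112, 0.003, 0, 1], [0.026, 0.144, -0.015, 0.112, 0.003, 0, 1], [0.027, 0.11, 0.15, 0.112, 0.003, 0, 1], [0.028, 0.085, 0.32, 0.112, 0.003, 0, 1], [0.028, 0.085, 0.32, 0.112, 0.003, 0, 1], [0.028, 0.085, 0.32, 0.112, 0.003, 0, 1]]
  ]
}}

```text
time_s: 5.85
position: [0.4751, -0.1532, 0.1115]
eef_rot: [0.174, 0.763, 0.607, 0.138]
contact_force: [-0.3, -1.3, 0.8]
grip_width: 0.0852
gripper_force: 0.0
```

```bash
python3 - <<'E'
from h import *
s=ctrl.get_state();print(s["time_s"],s["q"].round(3),s["contact_force"],s["wrist_torque"])
R=Rgoal(.45,YAW);s=-R[:,2]
print(go(AX+.0035*Y+.036*s,R))
save(ctrl.camera("wrist"),"g.png",(140,80,500,400),2)
E
```

```text
5.85 [ 1.     0.116 -0.734  2.219  0.134  0.391 -0.051] [-0.29220864 -1.34539269  0.84370096] [0.13672701 0.45412866 0.00715437]
(array([-0.021,  0.014, -0.003]), array([-0.001, -0.001,  0.003]))
```

View pics/g.png

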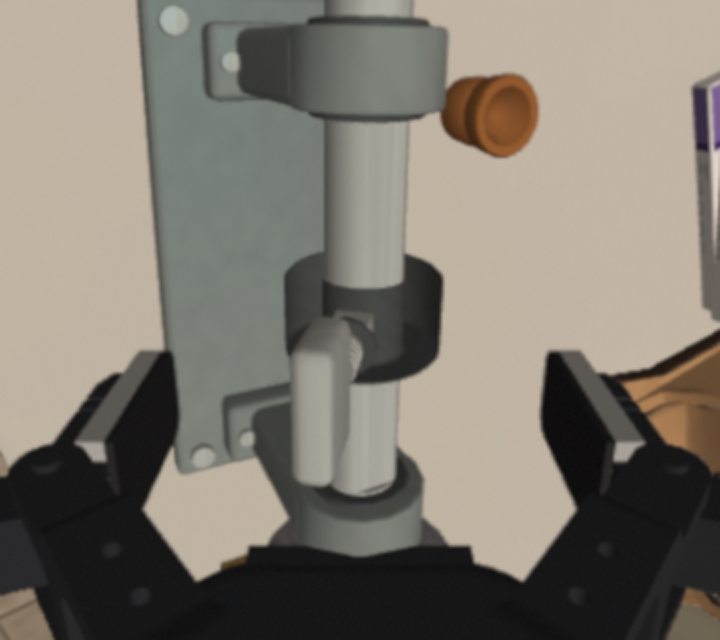

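The crop shows the head, at (325,400), between the pads and about 10 mm towards the robot side, as planned. Closing now.

Emit:
{"fn": "servo_tool", "kwargs": {
  "motion": [
    [[-0.02, 0.01, 0, 0, 0, 0, -1], [-0.02, 0.01, 0, 0, 0, 0, -1], [-0.02, 0.01, 0, 0, 0, 0, -1], [-0.02, 0.01, 0, 0, 0, 0, -1], [-0.02, 0.01, 0, 0, 0, 0, -1], [-0.02, 0.01, 0, 0, 0, 0, -1], [-0.02, 0.01, 0, 0, 0, 0, -1], [-0.02, 0.01, 0, 0, 0, 0, -1]]
  ]
}}

```text
time_s: 6.7
position: [0.4748, -0.1557, 0.1115]
eef_rot: [0.174, 0.763, 0.607, 0.138]
contact_force: [-1.0, -1.2, -0.8]
grip_width: 0.0091
gripper_force: 59.4
```

```bash
python3 - <<'E'
from h import *
s=ctrl.get_state();P,R=pose();print(s["time_s"],s["contact_force"],s["grip_width"],"tooltorque",R.T@s["wrist_torque"],"F",R.T@s["contact_force"])
R=Rgoal(.45,YAW);s=-R[:,2]
print(go(AX+.0035*Y+.036*s,R))
E
```

```text
6.7 [-0.99217264 -1.24775712 -0.80282986] 0.009093484947329122 tooltorque [ 0.65904744 -0.10478367  0.11772839] F [-1.43915684 -0.96561186  0.42692094]
(array([ 0.004,  0.012, -0.005]), array([-0.002, -0.001,  0.002]))
```

```bash
cat >> h.py <<'E'
def arc(ths,r=None,v=None):
    p,R0=pose(); d=p-AX; r=np.hypot(d@N,d@U) if r is None else r; v=d@Y if v is None else v
    print("now theta pos",np.arctan2(d@N,d@U).round(4),"tool",np.arctan2(-R0[:,2]@N,-R0[2,2]).round(4),"r",r.round(4),"v",round(v,4))
    for t in ths:
        R=Rgoal(t,YAW); a,b=go(AX+v*Y-r*R[:,2],R); print([float(k) for k in (*a,*b)])
E
python3 -c "
from h import *
arc([.39,.33,.27,.21,.15,.1,.05,0])"
```

```text
now theta pos 0.4828 tool 0.4474 r 0.0355 v 0.0031
[-0.0, 0.033, 0.0, 0.037, -0.001, 0.002]
[-0.0, 0.054, 0.002, 0.075, -0.001, 0.002]
[-0.0, 0.075, 0.005, 0.113, -0.001, 0.002]
[-0.0, 0.096, 0.01, 0.151, -0.001, 0.002]
[-0.0, 0.117, 0.015, 0.189, -0.001, 0.002]
[-0.0, 0.133, 0.021, 0.221, -0.001, 0.002]
[-0.001, 0.15, 0.027, 0.253, -0.001, 0.002]
[-0.001, 0.166, 0.035, 0.285, -0.001, 0.002]
```

Emit:
{"fn": "servo_tool", "kwargs": {
  "motion": [
    [[0, 0.02, 0.001, 0.036, 0, 0, -1], [0, 0.042, 0.003, 0.075, 0, 0, -1], [0, 0.062, 0.006, 0.112, 0, 0, -1], [0, 0.083, 0.01, 0.15, 0, 0, -1], [0, 0.103, 0.015, 0.188, 0, 0, -1], [0, 0.12, 0.021, 0.22, 0, 0, -1], [0, 0.137, 0.028, 0.252, 0, 0, -1], [0, 0.154, 0.035, 0.285, 0, 0, -1], [0, 0.154, 0.035, 0.285, 0, 0, -1], [0, 0.154, 0.035, 0.285, 0, 0, -1]]
  ]
}}

```text
time_s: 7.7
position: [0.4902, -0.1595, 0.1154]
eef_rot: [-0.0, 0.783, 0.622, -0.0]
contact_force: [-2.6, -0.7, 3.6]
grip_width: 0.0091
gripper_force: 59.7
```

```bash
python3 - <<'E'
from h import *
import pickle
s=ctrl.get_state();P,R=pose();print(s["time_s"],s["q"].round(2),s["grip_width"],"T",R.T@s["wrist_torque"],"F",R.T@s["contact_force"])
arc([0])
p=ctrl.camera("wrist");pickle.dump(p,open("h.pkl","wb"));save(p,"h.png",(270,90,400,220),4.5)
g=cv2.cvtColor(p["frame"],cv2.COLOR_RGB2GRAY).astype(np.float32)
acc=0
for v in np.linspace(.022,.052,40):
    a=proj(p,AX+v*Y+.010*U+np.outer(np.arange(-.016,.0161,.0005),N)).astype(np.float32)
    acc=acc+cv2.remap(g,a[:,0],a[:,1],cv2.INTER_LINEAR).ravel()/40
print([(round(u*.5-16,1),int(x)) for u,x in enumerate(acc)])
o,_=ray(p,[320,200]);d=o-AX;print("cam n,y,u",d@N,d@Y,d@U,proj(p,AX+np.outer([.022,.052],Y)))
E
```

```text
7.7 [ 0.79  0.42 -0.66  1.76  0.29  1.07 -0.2 ] 0.009071523297396375 T [ 0.67095728 -0.08058418  0.21169931] F [-1.27898761 -2.33783662 -3.55182741]
now theta pos 0.016 tool -0.0002 r 0.0354 v 0.0029
[-0.0, 0.006, -0.0, -0.0, 0.0, 0.002]
[(-16.0, 121), (-15.5, 121), (-15.0, 121), (-14.5, 121), (-14.0, 121), (-13.5, 120), (-13.0, 120), (-12.5, 120), (-12.0, 118), (-11.5, 112), (-11.0, 106), (-10.5, 108), (-10.0, 116), (-9.5, 123), (-9.0, 129), (-8.5, 135), (-8.0, 143), (-7.5, 154), (-7.0, 165), (-6.5, 170), (-6.0, 171), (-5.5, 172), (-5.0, 174), (-4.5, 176), (-4.0, 176), (-3.5, 175), (-3.0, 172), (-2.5, 171), (-2.0, 171), (-1.5, 172), (-1.0, 173), (-0.5, 173), (0.0, 172), (0.5, 171), (1.0, 170), (1.5, 169), (2.0, 169), (2.5, 170), (3.0, 171), (3.5, 171), (4.0, 172), (4.5, 173), (5.0, 173), (5.5, 171), (6.0, 168), (6.5, 166), (7.0, 160), (7.5, 153), (8.0, 147), (8.5, 142), (9.0, 136), (9.5, 130), (10.0, 123), (10.5, 115), (11.0, 110), (11.5, 111), (12.0, 117), (12.5, 120), (13.0, 120), (13.5, 120), (14.0, 120), (14.5, 120), (15.0, 121), (15.5, 121), (16.0, 122)]
cam n,y,u 0.0009767492102386712 0.08059142914632603 0.17756506963638596 [[320.542417   202.46999773]
 [320.80051347 151.96142175]]
```

View pics/h.png

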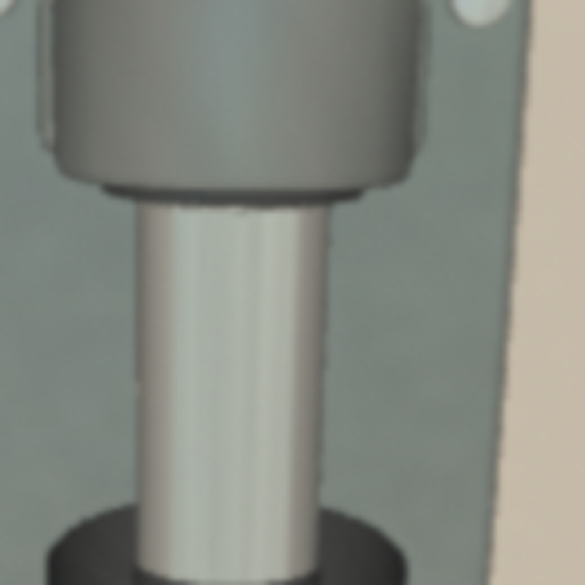

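The close view from above shows the shaft's flat clearly, with edges at about crop x 167 and 300 and the silhouette at 137-325. The flat is slightly off centre, away from the robot. Now a model fit of the profile.

```bash
cat > fit.py <<'E'
from h import *
import pickle,sys
from scipy.optimize import least_squares
from scipy.ndimage import gaussian_filter1d
us=np.arange(-.018,.0181,.0002)
def profile(p,lo=.022,hi=.052):
    g=cv2.cvtColor(p["frame"],cv2.COLOR_RGB2GRAY).astype(np.float32);acc=0
    for v in np.linspace(lo,hi,60):
        a=proj(p,AX+v*Y+.010*U+np.outer(us,N)).astype(np.float32)
        acc=acc+cv2.remap(g,a[:,0],a[:,1],cv2.INTER_CUBIC).ravel()/60
    return acc
def model(z,cam,bg):
    phi,c,I0,I1,I2,F,sg=z[:7]
    half=np.arcsin(6.5/12); d0=12*np.cos(half)
    # 2D in (n,u) mm about the axis at n=c ; rays from cam through (us,10)
    o=cam*1e3-[c,0]; P=np.c_[us*1e3-c,np.full(len(us),10.)]; d=P-o; d/=np.linalg.norm(d,axis=1)[:,None]
    b=d@o; disc=b*b-(o@o-144); out=np.full(len(us),np.nan)
    hit=disc>0; t=-b-np.sqrt(np.where(hit,disc,0)); X=o+t[:,None]*d; an=np.arctan2(X[:,0],X[:,1])
    I=np.where(us*1e3<c,bg[0],bg[1]).astype(float)
    I=np.where(hit,np.maximum(I0+I1*np.cos(an)+I2*np.sin(an),0),I)
    nf=np.array([np.sin(phi),np.cos(phi)]); I=np.where(hit&(np.abs((an-phi))<half),F,I)
    # soft edges via sub-sampling is approximated by the blur
    return gaussian_filter1d(I,sg/.2)
def run(p,lo,hi):
    a=profile(p,lo,hi);o,_=ray(p,[320,200]);cam=np.array([(o-AX)@N,(o-AX)@U]); bg=(np.median(a[:12]),np.median(a[-12:]))
    best=None
    for ph in np.arange(-.3,.31,.02):
        f=lambda z:model([ph,*z],cam,bg)-a
        r=least_squares(f,[0,50,110,0,171,.5],diff_step=1e-2,loss="soft_l1",bounds=([-3,-300,-300,-300,0,.2],[3,400,400,300,255,1.5]))
        if best is None or r.cost<best[0]: best=(r.cost,ph,r.x)
        print(round(ph,2),round(r.cost,1),end="; ")
    print("\nBEST",best[0],best[1],best[2].round(3),"cam",cam)
if __name__=="__main__": run(pickle.load(open(sys.argv[1],"rb")),float(sys.argv[2]),float(sys.argv[3]))
E
python3 fit.py h.pkl .022 .052; python3 fit.py d.pkl .022 .052; python3 -c "
from h import *
arc([-.03,-.06,-.1])"
```

```text
-0.3 288.0; -0.28 251.4; -0.26 299.7; -0.24 283.9; -0.22 253.9; -0.2 245.5; -0.18 260.1; -0.16 245.2; -0.14 249.3; -0.12 230.7; -0.1 255.5; -0.08 261.9; -0.06 268.0; -0.04 255.9; -0.02 268.6; 0.0 269.8; 0.02 278.4; 0.04 321.8; 0.06 349.0; 0.08 376.5; 0.1 427.0; 0.12 468.1; 0.14 498.1; 0.16 518.8; 0.18 536.6; 0.2 546.2; 0.22 552.6; 0.24 574.1; 0.26 361.3; 0.28 606.4; 0.3 598.6; 
BEST 230.6500664537788 -0.11999999999999983 [  0.523  56.889 121.329  -4.188 173.03    0.728] cam [0.00097675 0.17756507]
-0.3 494.7; -0.28 479.7; -0.26 471.9; -0.24 390.6; -0.22 451.7; -0.2 419.4; -0.18 381.4; -0.16 412.1; -0.14 414.6; -0.12 421.3; -0.1 428.1; -0.08 437.0; -0.06 446.7; -0.04 452.4; -0.02 286.2; 0.0 482.0; 0.02 500.1; 0.04 523.2; 0.06 510.3; 0.08 278.3; 0.1 366.3; 0.12 554.6; 0.14 574.5; 0.16 608.2; 0.18 607.7; 0.2 602.5; 0.22 626.8; 0.24 654.3; 0.26 578.1; 0.28 651.0; 0.3 683.9; 
BEST 278.2518826210822 0.08000000000000035 [-7.70000e-02  7.18310e+01  1.04826e+02  6.53700e+00  1.67379e+02
  8.06000e-01] cam [0.11067137 0.23036075]
now theta pos 0.018 tool 0.0003 r 0.0354 v 0.0029
[-0.0, 0.017, 0.0, 0.019, 0.0, 0.002]
[-0.0, 0.028, 0.001, 0.038, 0.0, 0.002]
[-0.0, 0.042, 0.002, 0.064, 0.0, 0.002]
```

```bash
python3 - <<'E'
from h import *
import pickle
p=pickle.load(open("h.pkl","rb"))
us=np.arange(-.013,.01301,.0004)
A=0;F=p["frame"].astype(np.float32)
for v in np.linspace(.022,.055,80):
    a=proj(p,AX+v*Y+.010*U+np.outer(us,N)).astype(np.float32)
    A=A+cv2.remap(F,a[:,0:1],a[:,1:2],cv2.INTER_CUBIC)[:,0]/80
for u,x in zip(us,A):print(f"{u*1e3:.1f} {x[0]:.0f} {x[1]:.0f} {x[2]:.0f} RB{x[0]-x[2]:.1f} RG{x[0]-x[1]:.1f}",end=" | ")
E
```

```text
-13.0 117 125 119 RB-1.7 RG-7.8 | -12.6 117 125 119 RB-1.8 RG-7.9 | -12.2 116 124 118 RB-1.7 RG-7.8 | -11.8 114 121 115 RB-1.2 RG-7.1 | -11.4 108 113 108 RB0.7 RG-5.0 | -11.0 105 106 101 RB4.1 RG-1.7 | -10.6 108 107 101 RB7.3 RG0.9 | -10.2 115 113 106 RB8.7 RG1.9 | -9.8 122 119 112 RB9.3 RG2.1 | -9.4 127 125 118 RB9.8 RG2.2 | -9.0 132 130 122 RB10.2 RG2.3 | -8.6 137 134 126 RB10.5 RG2.4 | -8.2 142 140 132 RB10.7 RG2.2 | -7.8 150 149 140 RB10.2 RG1.2 | -7.4 159 159 149 RB9.1 RG-0.6 | -7.0 166 168 158 RB8.0 RG-2.2 | -6.6 169 173 162 RB7.3 RG-3.3 | -6.2 170 174 163 RB6.8 RG-3.7 | -5.8 171 174 164 RB6.6 RG-3.7 | -5.4 171 175 165 RB6.5 RG-3.9 | -5.0 173 177 167 RB6.3 RG-4.0 | -4.6 174 179 168 RB6.2 RG-4.3 | -4.2 175 180 169 RB6.2 RG-4.5 | -3.8 175 180 169 RB6.1 RG-4.6 | -3.4 173 178 167 RB5.8 RG-4.6 | -3.0 170 175 165 RB5.5 RG-4.7 | -2.6 169 174 164 RB5.2 RG-5.0 | -2.2 169 174 164 RB5.0 RG-5.2 | -1.8 170 175 165 RB5.0 RG-5.2 | -1.4 171 176 166 RB4.7 RG-5.5 | -1.0 172 177 167 RB4.4 RG-5.8 | -0.6 171 177 167 RB4.2 RG-6.0 | -0.2 170 176 166 RB4.1 RG-6.0 | 0.2 169 175 165 RB3.9 RG-6.0 | 0.6 1
[... 293 characters left out ...]
.3 RG-7.3 | 4.6 170 178 168 RB2.3 RG-7.4 | 5.0 170 177 167 RB2.2 RG-7.5 | 5.4 168 175 165 RB2.1 RG-7.4 | 5.8 166 173 164 RB2.2 RG-7.3 | 6.2 165 171 162 RB2.6 RG-6.8 | 6.6 163 168 158 RB4.2 RG-5.1 | 7.0 160 162 153 RB7.0 RG-2.4 | 7.4 156 156 147 RB9.8 RG0.5 | 7.8 152 150 141 RB11.3 RG2.2 | 8.2 148 145 136 RB11.4 RG2.5 | 8.6 144 141 132 RB11.1 RG2.4 | 9.0 139 137 128 RB10.9 RG2.5 | 9.4 134 132 124 RB10.3 RG2.4 | 9.8 129 127 119 RB9.8 RG2.1 | 10.2 122 120 113 RB9.4 RG1.9 | 10.6 115 113 106 RB8.6 RG1.7 | 11.0 110 110 103 RB6.2 RG0.0 | 11.4 109 113 107 RB2.5 RG-3.2 | 11.8 113 120 114 RB-0.7 RG-6.1 | 12.2 116 123 118 RB-2.1 RG-7.5 | 12.6 117 124 119 RB-2.4 RG-7.9 | 13.0 116 124 119 RB-2.5 RG-7.9 |
```

```bash
python3 - <<'E'
from h import *
import pickle
p=pickle.load(open("d.pkl","rb"));o,_=ray(p,[320,200]);print("cam",(o-AX)@N,(o-AX)@U)
us=np.arange(-.012,.0221,.0005)
A=0;F=p["frame"].astype(np.float32)
for v in np.linspace(.020,.052,80):
    a=proj(p,AX+v*Y+.010*U+np.outer(us,N)).astype(np.float32)
    A=A+cv2.remap(F,a[:,0:1],a[:,1:2],cv2.INTER_CUBIC)[:,0]/80
for u,x in zip(us,A):print(f"{u*1e3:.1f} {x[1]:.0f} RB{x[0]-x[2]:.1f} RG{x[0]-x[1]:.1f}",end=" | ")
c=np.array([(o-AX)@N,(o-AX)@U])*1e3
for phi in(-.1,-.03,.04):
  for hw,h in((6.5,10.09),(7.2,9.6)):
    n=np.array([np.sin(phi),np.cos(phi)]);t=np.array([np.cos(phi),-np.sin(phi)])
    e=[(lambda X:X[0]+(c[0]-X[0])*(10-X[1])/(c[1]-X[1]))(h*n+k*hw*t) for k in(-1,1)];print("\n",phi,hw,np.round(e,2))
L=np.hypot(*c);a0=np.arctan2(*c);b=np.arccos(12/L)
print("sil",[round((lambda X:X[0]+(c[0]-X[0])*(10-X[1])/(c[1]-X[1]))(12*np.array([np.sin(a0+k*b),np.cos(a0+k*b)])),2) for k in(-1,1)])
E
```

```text
cam 0.11067136604143044 0.23036074832194942
-12.0 182 RB28.7 RG12.2 | -11.5 181 RB28.6 RG12.2 | -11.0 181 RB28.4 RG12.1 | -10.5 180 RB28.3 RG12.0 | -10.0 179 RB28.2 RG12.1 | -9.5 178 RB27.9 RG12.0 | -9.0 173 RB26.5 RG11.2 | -8.5 165 RB23.9 RG9.7 | -8.0 156 RB19.8 RG7.4 | -7.5 152 RB15.8 RG5.1 | -7.0 155 RB13.1 RG3.3 | -6.5 161 RB12.0 RG2.4 | -6.0 166 RB11.8 RG2.1 | -5.5 169 RB11.9 RG2.0 | -5.0 170 RB12.1 RG1.8 | -4.5 172 RB12.2 RG1.6 | -4.0 172 RB12.2 RG1.5 | -3.5 172 RB12.0 RG1.4 | -3.0 170 RB11.7 RG1.4 | -2.5 169 RB11.5 RG1.3 | -2.0 168 RB11.4 RG1.1 | -1.5 169 RB11.4 RG0.8 | -1.0 170 RB11.2 RG0.6 | -0.5 170 RB11.1 RG0.5 | 0.0 169 RB10.9 RG0.6 | 0.5 168 RB10.8 RG0.7 | 1.0 167 RB10.6 RG0.6 | 1.5 166 RB10.4 RG0.3 | 2.0 166 RB10.3 RG0.1 | 2.5 166 RB10.3 RG0.0 | 3.0 167 RB10.3 RG-0.0 | 3.5 168 RB10.3 RG-0.1 | 4.0 169 RB10.3 RG-0.1 | 4.5 169 RB10.3 RG-0.1 | 5.0 169 RB10.2 RG-0.2 | 5.5 167 RB10.0 RG-0.2 | 6.0 166 RB10.0 RG-0.1 | 6.5 164 RB10.3 RG0.2 | 7.0 162 RB10.8 RG0.8 | 7.5 160 RB11.4 RG1.6 | 8.0 156 RB11.8 RG2.3 | 8.5 153 RB12.0 RG2.7 | 9.0 150 RB11.8 RG2.7 | 9.5 147 RB11.5 RG2.6 | 10.0 143 RB11.2 RG2.5 | 10.5 140 RB10.9 RG2.5 | 11.0 137 RB10.6 RG2.4 | 11.5 134 RB10.4 RG2.4 | 12.0 130 RB10.1 RG2.3 | 12.5 126 RB9.7 RG2.2 | 13.0 121 RB9.4 RG2.2 | 13.5 117 RB9.2 RG2.1 | 14.0 112 RB8.7 RG2.0 | 14.5 106 RB8.2 RG1.9 | 15.0 101 RB7.7 RG1.8 | 15.5 94 RB7.3 RG1.7 | 16.0 88 RB6.9 RG1.7 | 16.5 85 RB5.7 RG0.8 | 17.0 89 RB4.2 RG-0.7 | 17.5 101 RB2.9 RG-2.7 | 18.0 113 RB1.9 RG-4.3 | 18.5 118 RB1.6 RG-4.9 | 19.0 120 RB1.4 RG-5.2 | 19.5 120 RB1.4 RG-5.2 | 20.0 120 RB1.4 RG-5.2 | 20.5 120 RB1.3 RG-5.3 | 21.0 120 RB1.3 RG-5.4 | 21.5 120 RB1.2 RG-5.4 | 22.0 120 RB1.1 RG-5.4 | 
 -0.1 6.5 [-7.15  5.13]

 -0.1 7.2 [-7.5   6.08]

 -0.03 6.5 [-6.74  6.06]

 -0.03 7.2 [-7.15  7.  ]

 0.04 6.5 [-6.27  6.98]

 0.04 7.2 [-6.75  7.9 ]
sil [np.float64(-8.24), np.float64(17.27)]
```

The red–green contrast gives flat edges at -7.4 and +7.0 mm from overhead, with the silhouette centre at +0.1. The oblique view agrees, so the flat normal is about -0.03 rad (away from the robot). I'll make the small arc to -0.03.

Emit:
{"fn": "servo_tool", "kwargs": {
  "motion": [
    [[0, 0.008, 0, 0.011, 0, 0, -1], [0, 0.015, 0, 0.021, 0, 0, -1], [0, 0.015, 0, 0.021, 0, 0, -1], [0, 0.015, 0, 0.021, 0, 0, -1]]
  ]
}}

```text
time_s: 8.15
position: [0.4913, -0.1597, 0.1153]
eef_rot: [-0.013, 0.783, 0.622, -0.011]
contact_force: [-4.2, -0.8, 4.6]
grip_width: 0.0095
gripper_force: 59.9
```

```bash
cat >> h.py <<'E'
def rep():
    s=ctrl.get_state();P,R=pose();print("t",round(s["time_s"],2),"q",s["q"].round(2),"w",round(s["grip_width"],4),"T",(R.T@s["wrist_torque"]).round(3),"F",(R.T@s["contact_force"]).round(1),"tau7",round(s["tau"][6],3))
    x=R[:,0];print("yaw turned",round(float(np.arctan2(-(x@N),x@Y)),4))
    arc([-.03])
E
python3 - <<'E'
from h import *
rep()
p=ctrl.camera("wrist");F=p["frame"].astype(np.float32);us=np.arange(-.013,.01301,.0002);A=0
for v in np.linspace(.022,.055,80):
    a=proj(p,AX+v*Y+.010*U+np.outer(us,N)).astype(np.float32)
    A=A+cv2.remap(F,a[:,0:1],a[:,1:2],cv2.INTER_CUBIC)[:,0]/80
d=gaussian=np.gradient(A[:,0]-A[:,1]);
for lo,hi in((-13,-9.5),(-9,-5.5),(5.5,9),(9.5,13)):
    m=(us*1e3>lo)&(us*1e3<hi);w=np.abs(d[m]);w=np.where(w>w.max()*.3,w,0);print(lo,round((w*us[m]).sum()/w.sum()*1e3,2))
o,_=ray(p,[320,200]);print((o-AX)@N)
E
```

```text
t 8.15 q [ 0.77  0.44 -0.66  1.72  0.29  1.11 -0.2 ] w 0.0095 T [ 0.844 -0.209  0.189] F [-1.7 -4.1 -4.5] tau7 0.151
yaw turned -0.0037
now theta pos -0.0138 tool -0.0341 r 0.0353 v 0.0029
[-0.0, 0.006, -0.0, -0.003, 0.0, 0.002]
-13 -11.49
-9 -7.42
5.5 6.97
9.5 11.09
-0.0049004827279897165
```

Emit:
{"fn": "servo_tool", "kwargs": {
  "motion": [
    [[0, 0.008, 0, -0.002, 0, 0, -1], [0, 0.008, 0, -0.002, 0, 0, -1], [0, 0.008, 0, -0.002, 0, 0, -1]]
  ]
}}

```text
time_s: 8.5
position: [0.4913, -0.1598, 0.1153]
eef_rot: [-0.012, 0.783, 0.622, -0.01]
contact_force: [-4.8, -0.4, 5.7]
grip_width: 0.0092
gripper_force: 60.1
```

```bash
python3 -c "
from h import *
rep()"
```

```text
t 8.5 q [ 0.77  0.44 -0.66  1.72  0.3   1.11 -0.2 ] w 0.0092 T [ 1.203 -0.19   0.199] F [-1.4 -4.8 -5.5] tau7 0.153
yaw turned -0.0036
now theta pos -0.0156 tool -0.0323 r 0.0353 v 0.0029
[-0.0, 0.005, -0.0, -0.001, 0.001, 0.002]
```

Emit:
{"fn": "servo_tool", "kwargs": {
  "motion": [
    [[0, 0.012, 0, 0, 0, 0, -1], [0, 0.012, 0, 0, 0, 0, -1], [0, 0.012, 0, 0, 0, 0, -1]]
  ]
}}

```text
time_s: 8.8
position: [0.4914, -0.1598, 0.1153]
eef_rot: [-0.013, 0.782, 0.622, -0.011]
contact_force: [-7.8, -0.3, 7.7]
grip_width: 0.0087
gripper_force: 60.4
```

```bash
python3 -c "
from h import *
rep()"
```

```text
t 8.8 q [ 0.77  0.44 -0.66  1.72  0.3   1.12 -0.2 ] w 0.0087 T [ 1.69  -0.212  0.193] F [-2.  -7.8 -7.4] tau7 0.153
yaw turned -0.0037
now theta pos -0.0182 tool -0.0348 r 0.0353 v 0.0029
[-0.0, 0.004, -0.0, -0.003, 0.001, 0.002]
```

Emit:
{"fn": "servo_tool", "kwargs": {
  "motion": [
    [[0, -0.005, -0.005, 0, 0, 0.05, -1], [0, -0.005, -0.002, 0, 0, 0.1, -1], [0, -0.005, 0.002, 0, 0, 0.15, -1], [0, -0.005, 0.006, 0, 0, 0.2, -1], [0, -0.005, 0.006, 0, 0, 0.2, -1]]
  ]
}}

```text
time_s: 9.3
position: [0.4912, -0.1596, 0.1138]
eef_rot: [-0.011, 0.87, 0.493, -0.013]
contact_force: [-5.6, -1.1, 2.0]
grip_width: 0.0091
gripper_force: 59.6
```

```bash
python3 -c "
from h import *
rep()"
```

```text
t 9.3 q [ 0.72  0.43 -0.59  1.72  0.26  1.1  -0.49] w 0.0091 T [ 1.073 -0.511  0.188] F [-3.9 -4.2 -1.8] tau7 -0.145
yaw turned 0.3098
now theta pos -0.0135 tool -0.0339 r 0.0338 v 0.003
[0.002, 0.005, -0.0, -0.002, 0.001, -0.197]
```

Emit:
{"fn": "servo_tool", "kwargs": {
  "motion": [
    [[0, 0, 0.004, 0, 0, 0.05, -1], [0, 0, 0.008, 0, 0, 0.1, -1]]
  ]
}}

```text
time_s: 9.5
position: [0.4912, -0.1596, 0.1131]
eef_rot: [-0.01, 0.906, 0.422, -0.014]
contact_force: [-4.6, -1.2, 3.3]
grip_width: 0.0092
gripper_force: 59.6
```

```bash
python3 -c "
from h import *
rep()"
```

```text
t 9.5 q [ 0.7   0.42 -0.55  1.73  0.24  1.1  -0.63] w 0.0092 T [ 1.001 -0.621 -0.08 ] F [-4.  -2.8 -3.1] tau7 0.474
yaw turned 0.4678
now theta pos -0.0126 tool -0.0339 r 0.0331 v 0.003
[0.003, 0.005, -0.0, -0.002, 0.001, -0.298]
```

Emit:
{"fn": "servo_tool", "kwargs": {
  "motion": [
    [[0, 0, 0.004, 0, 0, 0.05, -1], [0, 0, 0.004, 0, 0, 0.05, -1]]
  ]
}}

```text
time_s: 9.7
position: [0.4912, -0.1596, 0.1127]
eef_rot: [-0.01, 0.922, 0.387, -0.014]
contact_force: [-5.9, -0.8, 2.9]
grip_width: 0.0091
gripper_force: 59.6
```

```bash
python3 -c "
from h import *
rep()"
```

```text
t 9.7 q [ 0.69  0.42 -0.54  1.73  0.24  1.09 -0.7 ] w 0.0091 T [ 0.945 -0.625  0.116] F [-4.7 -3.8 -2.8] tau7 -0.118
yaw turned 0.545
now theta pos -0.0121 tool -0.0338 r 0.0327 v 0.003
[0.003, 0.005, -0.0, -0.002, 0.001, -0.347]
```

Emit:
{"fn": "servo_tool", "kwargs": {
  "motion": [
    [[0, 0, 0.003, 0, 0, 0.04, -1], [0, 0, 0.003, 0, 0, 0.04, -1], [0, 0, 0.003, 0, 0, 0.04, -1]]
  ]
}}

```text
time_s: 10.0
position: [0.4912, -0.1596, 0.1124]
eef_rot: [-0.009, 0.933, 0.358, -0.014]
contact_force: [-5.0, -0.8, 2.9]
grip_width: 0.0091
gripper_force: 59.6
```

```bash
python3 -c "
from h import *
rep()"
```

```text
t 10.0 q [ 0.68  0.42 -0.52  1.73  0.23  1.09 -0.76] w 0.0091 T [ 0.928 -0.7    0.066] F [-4.3 -2.8 -2.7] tau7 0.075
yaw turned 0.6068
now theta pos -0.0116 tool -0.0339 r 0.0324 v 0.003
[0.003, 0.005, -0.0, -0.002, 0.001, -0.386]
```

Emit:
{"fn": "servo_tool", "kwargs": {
  "motion": [
    [[0, 0, 0.003, 0, 0, 0.04, -1], [0, 0, 0.003, 0, 0, 0.04, -1], [0, 0, 0.003, 0, 0, 0.04, -1]]
  ]
}}

```text
time_s: 10.3
position: [0.4912, -0.1595, 0.1123]
eef_rot: [-0.009, 0.944, 0.329, -0.014]
contact_force: [-6.0, -0.5, 4.8]
grip_width: 0.0086
gripper_force: 59.7
```

```bash
python3 -c "
from h import *
rep()"
```

```text
t 10.3 q [ 0.67  0.42 -0.51  1.73  0.22  1.09 -0.82] w 0.0086 T [ 0.978 -0.832 -0.013] F [-5.1 -3.4 -4.6] tau7 -0.035
yaw turned 0.6691
now theta pos -0.0129 tool -0.0338 r 0.0323 v 0.0031
[0.003, 0.004, -0.0, -0.002, 0.001, -0.426]
```

Emit:
{"fn": "servo_tool", "kwargs": {
  "motion": [
    [[0, 0, 0.002, 0, 0, 0.03, -1], [0, 0, 0.002, 0, 0, 0.03, -1], [0, 0, 0.002, 0, 0, 0.03, -1]]
  ]
}}

```text
time_s: 10.6
position: [0.4913, -0.1595, 0.1122]
eef_rot: [-0.008, 0.952, 0.307, -0.015]
contact_force: [-5.7, 0.5, 4.7]
grip_width: 0.009
gripper_force: 59.8
```

```bash
python3 -c "
from h import *
rep()"
```

```text
t 10.6 q [ 0.66  0.41 -0.5   1.73  0.22  1.09 -0.86] w 0.009 T [ 0.948 -0.902 -0.157] F [-4.5 -3.8 -4.5] tau7 -0.165
yaw turned 0.7156
now theta pos -0.0134 tool -0.0337 r 0.0322 v 0.0031
[0.004, 0.004, -0.0, -0.002, 0.001, -0.456]
```

Emit:
{"fn": "servo_tool", "kwargs": {
  "motion": [
    [[0, 0, 0.001, 0, 0, 0.03, -1], [0, 0, 0.001, 0, 0, 0.03, -1], [0, 0, 0.001, 0, 0, 0.03, -1]]
  ]
}}

```text
time_s: 10.9
position: [0.4913, -0.1595, 0.1121]
eef_rot: [-0.008, 0.958, 0.285, -0.015]
contact_force: [-5.9, -2.0, 5.0]
grip_width: 0.0091
gripper_force: 59.9
```

```bash
python3 -c "
from h import *
rep()"
```

```text
t 10.9 q [ 0.65  0.41 -0.49  1.73  0.22  1.09 -0.9 ] w 0.0091 T [ 0.871 -0.938 -0.178] F [-6.2 -1.6 -4.9] tau7 -0.257
yaw turned 0.7623
now theta pos -0.0142 tool -0.0336 r 0.0321 v 0.0032
[0.004, 0.004, -0.0, -0.002, 0.001, -0.485]
```

Emit:
{"fn": "servo_tool", "kwargs": {
  "motion": [
    [[0, 0, 0.001, 0, 0, 0.03, -1], [0, 0, 0.001, 0, 0, 0.03, -1], [0, 0, 0.001, 0, 0, 0.03, -1]]
  ]
}}

```text
time_s: 11.2
position: [0.4913, -0.1595, 0.112]
eef_rot: [-0.008, 0.965, 0.262, -0.015]
contact_force: [-5.8, -1.3, 4.9]
grip_width: 0.0094
gripper_force: 59.9
```

```bash
python3 -c "
from h import *
rep();ctrl.camera('top');rep()"
```

```text
t 11.2 q [ 0.65  0.41 -0.48  1.73  0.21  1.09 -0.94] w 0.0094 T [ 0.888 -0.92  -0.38 ] F [-5.8 -2.  -4.7] tau7 -0.333
yaw turned 0.8091
now theta pos -0.0153 tool -0.0335 r 0.032 v 0.0031
[0.003, 0.003, -0.0, -0.002, 0.002, -0.515]
t 11.25 q [ 0.65  0.41 -0.48  1.73  0.21  1.09 -0.94] w 0.0088 T [ 0.83  -0.975 -0.336] F [-5.8 -1.9 -5. ] tau7 -0.33
yaw turned 0.809
now theta pos -0.0145 tool -0.0336 r 0.032 v 0.0031
[0.004, 0.003, -0.0, -0.002, 0.002, -0.515]
```

Emit:
{"fn": "servo_tool", "kwargs": {
  "motion": [
    [[0, 0, 0, 0, 0, 0.02, -1], [0, 0, 0, 0, 0, 0.02, -1], [0, 0, 0, 0, 0, 0.02, -1]]
  ]
}}

```text
time_s: 11.55
position: [0.4913, -0.1595, 0.112]
eef_rot: [-0.007, 0.969, 0.247, -0.015]
contact_force: [-5.5, -0.9, 4.2]
grip_width: 0.0094
gripper_force: 60.0
```

```bash
python3 -c "
from h import *
rep();ctrl.camera('top');rep()"
```

```text
t 11.55 q [ 0.64  0.41 -0.48  1.73  0.21  1.09 -0.97] w 0.0094 T [ 0.847 -0.949 -0.457] F [-5.4 -1.9 -4. ] tau7 -0.438
yaw turned 0.84
now theta pos -0.0153 tool -0.0335 r 0.032 v 0.0031
[0.003, 0.003, -0.0, -0.002, 0.002, -0.535]
t 11.6 q [ 0.64  0.41 -0.48  1.73  0.21  1.09 -0.97] w 0.0089 T [ 0.769 -0.94  -0.406] F [-5.8 -2.  -3.5] tau7 -0.436
yaw turned 0.84
now theta pos -0.0157 tool -0.0335 r 0.032 v 0.0031
[0.003, 0.003, -0.0, -0.002, 0.002, -0.535]
```

The torque fit shows landing at about 0.69 rad, a running torque of 0.12 N m, and now about 0.33 N m above that. A touch more, then release.

Emit:
{"fn": "servo_tool", "kwargs": {
  "motion": [
    [[0, 0, 0, 0, 0, 0.025, -1], [0, 0, 0, 0, 0, 0.025, -1], [0, 0, 0, 0, 0, 0.025, -1], [0, 0, 0, 0, 0, 0.025, -1]]
  ]
}}

```text
time_s: 12.0
position: [0.4913, -0.1595, 0.1119]
eef_rot: [-0.007, 0.973, 0.228, -0.015]
contact_force: [-5.6, -1.0, 4.8]
grip_width: 0.0088
gripper_force: 60.0
```

```bash
python3 -c "
from h import *
rep()"
```

```text
t 12.0 q [ 0.64  0.41 -0.47  1.73  0.2   1.09 -1.01] w 0.0088 T [ 0.745 -0.972 -0.473] F [-5.6 -1.7 -4.6] tau7 -0.487
yaw turned 0.879
now theta pos -0.0161 tool -0.0335 r 0.0319 v 0.0032
[0.003, 0.003, -0.0, -0.002, 0.002, -0.56]
```

Emit:
{"fn": "servo_tool", "kwargs": {
  "motion": [
    [[0, 0, 0, 0, 0, 0, -0.2], [0, 0, 0, 0, 0, 0, -0.2], [0, 0, 0, 0, 0, 0, -0.2], [0, 0, 0, 0, 0, 0, -0.2], [0, 0, 0, 0, 0, 0, -0.2]]
  ]
}}

```text
time_s: 12.5
position: [0.4934, -0.1595, 0.1124]
eef_rot: [-0.006, 0.974, 0.227, -0.013]
contact_force: [0.1, -0.0, -1.3]
grip_width: 0.0342
gripper_force: 0.0
```

Emit:
{"fn": "servo_tool", "kwargs": {
  "motion": [
    [[0, 0, -0.2, 0, 0, 0, -0.2], [0, 0, -0.5, 0, 0, 0, -0.2], [0, 0, -0.9, 0, 0, 0, -0.2], [0, 0, -0.9, 0, 0, 0, -0.2], [0, 0, -0.9, 0, 0, 0, -0.2]]
  ]
}}

```text
time_s: 13.0
position: [0.4964, -0.1604, 0.2034]
eef_rot: [-0.006, 0.974, 0.226, -0.012]
contact_force: [-1.0, -0.8, -0.5]
grip_width: 0.0341
gripper_force: 0.0
```

```bash
python3 - <<'E'
from h import *
rep()
p=ctrl.camera("wrist");save(p,"z.png",(150,50,490,350),2)
for r in ctrl.cut_out(p,"thumbscrew")[:1]:
    print(r["confidence"],np.round(r["point"],1))
for th in(-.1,-.03,.04): print(th,[proj(p,AX+.0032*Y+k*(np.cos(th)*U+np.sin(th)*N)).round(1).tolist() for k in(.0377,.0477,.0587)])
E
```

```text
t 13.0 q [ 0.65  0.33 -0.48  1.59  0.16  1.28 -0.97] w 0.0341 T [-0.01  -0.027  0.01 ] F [-1.2  0.3  0.5] tau7 0.004
yaw turned 0.883
now theta pos -0.046 tool -0.0265 r 0.1235 v 0.0035
[-0.015, -0.013, -0.0, 0.002, -0.001, -0.562]
0.95 [315.9 208.6]
-0.1 [[[320.6, 205.1]], [[321.3, 208.7]], [[322.1, 213.1]]]
-0.03 [[[318.4, 207.7]], [[318.4, 212.1]], [[318.4, 217.4]]]
0.04 [[[316.2, 210.1]], [[315.5, 215.3]], [[314.7, 221.6]]]
```

View pics/z.png

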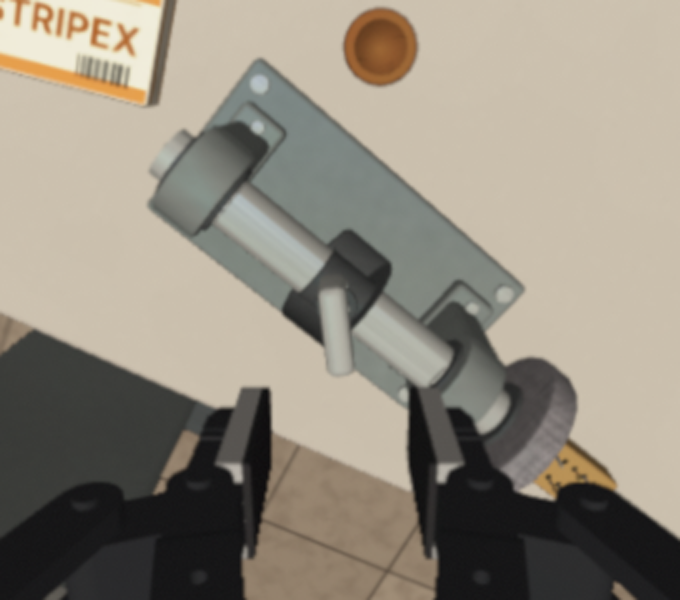

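The view shows the screw tightened, the head turned about 50° from the shaft line, and the neighbours in place. One last check of the lean.

```bash
python3 - <<'E'
from h import *
from scipy.optimize import minimize
p=ctrl.camera("wrist");m=ctrl.cut_out(p,"thumbscrew")[0]["region"]
big=cv2.resize(m.astype(np.float32),None,fx=4,fy=4)>.5
def cost(z):
    uv=proj(p,headpts(z[0],z[1],z[2],.0477));h=cv2.convexHull(((uv+.5)*4-.5).astype(np.float32)).astype(np.int32)
    k=np.zeros(big.shape,np.uint8);cv2.fillConvexPoly(k,h,1);k=k.astype(bool);return -(k&big).sum()/(k|big).sum()
best=min((minimize(cost,z,method="Nelder-Mead",options=dict(initial_simplex=[z,[z[0]+.06,*z[1:]],[z[0],z[1]+.002,z[2]],[z[0],z[1],z[2]+.15]])) for z in([-.03,.003,.88],[-.03,.003,-.88])),key=lambda o:o.fun)
print(best.x,best.fun)
# axis check from shaft silhouettes in this view (v = .03...05 section)
F=p["frame"].astype(np.float32);us=np.arange(-.016,.01601,.0002);A=0
for v in np.linspace(.026,.05,60):
    a=proj(p,AX+v*Y+np.outer(us,N)).astype(np.float32);A=A+cv2.remap(F,a[:,0:1],a[:,1:2],cv2.INTER_CUBIC)[:,0]/60
d=np.gradient(A[:,0]-A[:,1])
for lo,hi in((-15,-10.5),(-10,-6),(5.5,9.5),(10.5,15)):
    k=(us*1e3>lo)&(us*1e3<hi);w=np.abs(d[k]);w=np.where(w>w.max()*.3,w,0);print(lo,round((w*us[k]).sum()/w.sum()*1e3,2))
o,_=ray(p,[320,200]);print((o-AX)@N,(o-AX)@U)
E
```

```text
[-0.03679376  0.00347042  2.35579574] -0.8931721411192214
-15 -12.16
-10 -6.23
5.5 9.17
10.5 12.25
-0.06783363077699506 0.26150167743897346
```

```bash
python3 - <<'E'
from h import *
p=ctrl.camera("wrist")
F=p["frame"].astype(np.float32);us=np.arange(-.014,.01401,.0005);A=0
for v in np.linspace(.026,.05,60):
    a=proj(p,AX+v*Y+np.outer(us,N)).astype(np.float32);A=A+cv2.remap(F,a[:,0:1],a[:,1:2],cv2.INTER_CUBIC)[:,0]/60
for u,x in zip(us,A):print(f"{u*1e3:.1f} {x[1]:.0f} {x[0]-x[1]:.1f} {x[0]-x[2]:.1f}",end=" | ")
E
```

```text
-14.0 134 -8.3 -1.6 | -13.5 132 -8.0 -1.3 | -13.0 126 -7.0 -0.7 | -12.5 114 -5.0 1.1 | -12.0 102 -2.1 3.7 | -11.5 97 0.4 6.1 | -11.0 101 1.6 7.6 | -10.5 108 1.9 8.3 | -10.0 116 2.1 8.9 | -9.5 122 2.1 9.5 | -9.0 127 2.2 9.8 | -8.5 131 2.3 10.1 | -8.0 136 2.4 10.6 | -7.5 140 2.6 11.0 | -7.0 144 2.5 11.1 | -6.5 149 2.0 10.4 | -6.0 156 0.4 7.7 | -5.5 166 -2.1 3.1 | -5.0 175 -4.9 -1.9 | -4.5 181 -6.9 -5.2 | -4.0 184 -7.7 -6.5 | -3.5 185 -7.7 -6.3 | -3.0 186 -7.5 -5.5 | -2.5 187 -7.6 -4.8 | -2.0 188 -7.5 -4.2 | -1.5 187 -7.3 -3.4 | -1.0 185 -7.0 -2.9 | -0.5 183 -6.7 -2.2 | 0.0 182 -6.6 -1.6 | 0.5 182 -6.7 -1.1 | 1.0 183 -6.7 -0.7 | 1.5 183 -6.6 -0.0 | 2.0 182 -6.3 0.6 | 2.5 181 -6.2 1.1 | 3.0 179 -5.9 1.6 | 3.5 178 -5.7 2.2 | 4.0 177 -5.6 2.9 | 4.5 177 -5.6 3.5 | 5.0 177 -5.5 4.0 | 5.5 177 -5.3 4.6 | 6.0 178 -5.2 5.1 | 6.5 178 -5.2 5.4 | 7.0 179 -5.2 5.6 | 7.5 179 -5.3 5.6 | 8.0 178 -5.2 5.5 | 8.5 176 -4.9 5.7 | 9.0 173 -4.1 6.4 | 9.5 166 -2.4 7.6 | 10.0 158 -0.2 9.3 | 10.5 149 1.6 10.6 | 11.0 141 2.1 10.6 | 11.5 134 1.4 9.4 | 12.0 129 -0.5 7.2 | 12.5 128 -3.2 4.3 | 13.0 130 -5.9 1.8 | 13.5 133 -7.4 0.5 | 14.0 134 -7.8 0.1 |
```

```bash
python3 -c "
from cell import ctrl
print(ctrl.sign_off())"
```

```text
the job is handed in; nothing more can be done
None
```

The job is handed in, with no verdict returned: by my camera estimates the set screw faces the flat to within about 0.02 rad, it is tightened to roughly 0.37 N m above running torque (0.49 N m in total, before easing back on release), and the gripper is clear with the neighbours in the last view undisturbed.

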